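Centre a power module on its cooling pedestal

ROBOT

A 7-joint arm with a two-finger parallel gripper is mounted at the origin on the work surface. World frame = base frame: x ahead of the robot, y to its left, z up, the work surface at z = 0. Lengths are in m, angles in rad, forces in N, time in s.
With the tool pointing down it reaches from about 0.425 to 0.875 m from the base axis. Payload 4.7 kg.
Tool frame: the origin (TCP) lies midway between the tips of the shut fingers; the grasp point (between the pads) lies 19 mm behind it; z points along the fingers, y is the direction in which the jaws open and shut (so a half turn about z gives the same grasp; the last joint's range is limited). The gripper opens to 87 mm and grips with 3 to 60 N. Pads are 19 mm wide; open, the fingers measure 117 mm over their backs; the gripper's body (75 mm by 190 mm) begins 51 mm behind the grasp point.
Start: joints at [-1.1, 0.321, -0.07, 1.45, 0.023, 1.371, -0.057], TCP at [0.287, 0.583, 0.223] pointing down, gripper open.
Joint ranges: [-2.86, 2.86], [-0.3, 2.09], [-1.38, 1.24], [0.06, 2.45], [-1.56, 4.7], [0.09, 2.05], [-2.69, 2.69]. Speed limits (rad/s): [2.57, 2.57, 3.14, 3.14, 3.14, 3.14, 3.14].

INTERFACE

Orientations are given as a rotation vector (axis times angle).
In Python, from bench import get_state, eyes, job gives the robot as it stands. The module is installed in compiled form; this text tells all that it offers.
- The arm moves only by the shell command python3 -m jog 'ROWS' [FORCE]. ROWS is JSON, a list that holds one entry, the list of rows, each a list of 5 numbers: the opening, from 0 (shut) to 1 (fully open), then the shift along the tool's x, y, z in units of 40 mm (1.0 is 40 mm), then the turn about the tool's z in units of 5 degrees (1.0 is 5 degrees). In form: [[[jaw, dx, dy, dz, turn], ...]]. A call has 1 to 10 rows; each row shifts and turns the commanded pose from where the row before left it, along the tool's axes as they then stand; what a row does not reach is not made up. A row lasts 1/8 s, in which the tool goes at most 62.5 mm and 10.7 degrees, less where a joint would pass 70% of its speed; a pose out of reach is approached as far as the arm can. A call is refused whole if a number of a shift passes 1 or a number of a turn 1, either way. A call with a gripper value outside its range is refused whole. The fingers move at their own pace and stop on an object; FORCE is the grip in N (left out, the last holds). Time passes only in rows, so rows that do not move let the fingers close. It gives the time, the measured TCP pose, the force and the opening at its end, in the units of the state.
- get_state(): the state, without advancing time (a new reading comes with each control period).
- eyes.get_image(name): name is "scene" or "top" or "wrist"; returns (picture, depth): 480x640x3 uint8, red, green, blue; 480x640 float32, m along the optical axis (not along the pixel's ray), 0 where there is no reading.
- eyes.camera_params(name): a dict with "camera_matrix" (3x3 intrinsics, pixels), "pose" (4x4, takes a point from camera to world coordinates); the wrist camera has in their place "mount" (4x4, takes a point from camera to tool coordinates, whose origin is the TCP and whose axes are the flange's). Camera axes: x right, y down, z forward; pixel columns grow to the right and rows downward; lengths in m; the calibration is good to about 2 mm. A picture is of the moment at which its call begins: read the wrist's pose just before it. camera_params takes no time and is no camera call.
- job.close_job(): hands the job in, once; it reports no verdict.
The state is a dict: "time": time; "joint_positions": joint angles; "qd": joint speeds; "joint_torque": joint torques, N m; "position": TCP position; "tool_rot": TCP orientation; "ft_force": force on the tool from outside, world axes, zero at the start; "torque": the same for the moment, N m; "grip_width": opening from 0.0 (shut) to 1.0 (fully open).
Only numpy, scipy, OpenCV 4.12 (cv2) and the standard library are available. Lean on these libraries where they do the work, as an engineer would, in place of code of your own. Each camera call takes 0.05 s, during which the arm holds its last target. There are 200 camera calls.

TASK

Put the power module on the steel pedestal, set down short of and clear of both stops, its long side along the pedestal's long side. Then slide it, still resting on the pedestal, until it bears firmly but gently against the red rear stop, and after that sideways until it bears the same way against the blue side stop, so that it ends centred and square with no edge overhanging; let go and leave it there. Do not bang or force it against the stops or down on the pedestal, and leave the other things on the bench alone.

Things in the scene. Friction and masses are not known exactly. Their poses are not given: they have to be found in the camera images.
- module_grip (a point): Middle of the module's tall black-and-copper transformer block, 34 mm above the module's underside on its vertical axis. The block is centred, 36 mm (x) by 32 mm (y), from 10 to 46 mm above the underside; grip it from above across y (32 mm): nothing stands beside it along y. Along x small parts up to 24 mm above the underside stand beyond 22 mm from the middle
- module: The loose power module, upright on the bench: aluminium base plate 80 mm (its x) by 64 mm (its y) by 8 mm with a 2 mm cream circuit board on it, then the transformer block and small parts. Origin at the centre of its underside, z up, axes as the block's. Weighs 0.25 to 0.5 kg (varies)
- pedestal_top (a point): Centre of the flat top of the fixed pedestal, 50 mm above the bench. Top plate 86 mm (x) by 70 mm (y). z up, x towards the rear stop, y towards the side stop. A module that touches both stops is exactly centred, with a 3 mm border of plate all round. Friction of module on plate varies (its weight alone drags with up to 6 N)
- pedestal: The same pedestal: steel top plate 12 mm thick over a narrower finned column and a dark base 110 by 94 by 10 mm. Origin at the centre of its underside on the bench, same axes; it carries both stops
- rear_stop: Red rear stop, a rigid fixed ridge on the pedestal's +x edge, 44 mm long along the pedestal's y, 6 mm thick, rising 7 mm above the top plate. Origin on its inner face (40 mm from the middle of the top), at top plate height, at its mid-length; axes as the pedestal's. A module pressed on it drags along it
- side_stop: Blue side stop, a rigid fixed ridge on the pedestal's +y edge, 54 mm long along the pedestal's x, 6 mm thick, rising 7 mm above the top plate. Origin on its inner face (32 mm from the middle of the top), at top plate height, at its mid-length; axes as the pedestal's. A module pressed on it drags along it
- spare_board: Bystander: small cream circuit board, 56 x 42 mm, 18 mm high with its parts, loose; origin at the centre of its underside
- pliers: Bystander: pliers with yellow handles lying flat, 165 mm long, 50 mm wide, 12 mm high, loose; origin under the middle of the handles
- spool: Bystander: bare metal solder spool standing on its flange, 56 mm across, 40 mm high, loose; origin at the centre of its underside
- meter: Bystander: yellow multimeter lying flat, 70 x 125 x 37 mm, loose; origin at the centre of its underside
- driver: Bystander: screwdriver with red handle lying flat, 170 mm long, loose
Not all that is in view belongs to the job. What is shaped like the module but purple or turquoise is not meant.

How it is judged:
By the outcome, as a careful person would: the job done as asked, in the order asked, and still so for the second after the job is handed in, with the robot touching nothing.
It also fails if it takes over 58 s, if anything falls off the work surface, if the arm or the gripper's body presses on something with over 40 N, if the wrist force passes 120 N, or if a joint passes its speed limit or range.

## Working session

There is one attempt and no reset: what is moved stays moved. The work goes in short steps, Python scripts to look and compute and a shell command to move; the robot and the scene stay as the last step left them, time stands still between calls to the robot, and variables do not carry over. Pictures are saved under pics/ and viewed, about 8 in all and at most 12, crops included, and the job is handed in when it is done.

```bash
mkdir -p pics; cat > h.py <<'E'
import numpy as np,cv2
from scipy.spatial.transform import Rotation as R
from bench import get_state,eyes,job
def grab(n):
    s=get_state(); im,d=eyes.get_image(n); p=eyes.camera_params(n); K=np.array(p["camera_matrix"])
    if n=="wrist":
        T=np.eye(4);T[:3,:3]=R.from_rotvec(s["tool_rot"]).as_matrix();T[:3,3]=s["position"];T=T@np.array(p["mount"])
    else: T=np.array(p["pose"])
    return im,d,K,T
def ray(K,T,uv,z):
    uv=np.atleast_2d(uv).astype(float); r=np.c_[uv,np.ones(len(uv))]@np.linalg.inv(K).T@T[:3,:3].T
    return T[:3,3]+r*((z-T[2,3])/r[:,2])[:,None]
def cloud(d,K,T):
    v,u=np.mgrid[:480,:640]; P=np.stack([(u-K[0,2])/K[0,0]*d,(v-K[1,2])/K[1,1]*d,d],-1)
    return P@T[:3,:3].T+T[:3,3]
def save(n,im): cv2.imwrite("pics/"+n,im[...,::-1])
E
python3 - <<'E'
from h import *
s=get_state();print(s)
for n in("top","scene"):
    im,d,K,T=grab(n);save(n+"0.png",im);print(n,K.round(1).tolist(),T.round(3).tolist());np.savez(n+"0.npz",im=im,d=d,K=K,T=T)
E
```

```text
{'time': 0.0, 'joint_positions': array([-1.09988179,  0.32181036, -0.07009413,  1.4516375 ,  0.0226143 ,
        1.37078766, -0.05689953]), 'qd': array([-0.0007523 , -0.00038334, -0.00101423, -0.00069519, -0.00163952,
        0.00012123, -0.00021595]), 'joint_torque': array([-3.95279176e-05, -4.91298866e+01, -4.04076995e-01, -3.12520480e+01,
       -6.39447151e-02,  4.37510514e-02,  1.70465250e-04]), 'position': array([0.28651802, 0.58285033, 0.22148862]), 'tool_rot': array([-7.11203811e-01, -3.05970687e+00,  2.87227694e-03]), 'ft_force': array([ 0.30560676,  0.07655407, -0.35685685]), 'torque': array([ 0.02804848, -0.00975676,  0.00474776]), 'grip_width': 1.0004527783080266}
top [[518.4, 0.0, 317.4], [0.0, 518.4, 238.7], [0.0, 0.0, 1.0]] [[0.006, -0.982, 0.19, 0.299], [-1.0, -0.011, -0.026, -0.031], [0.028, -0.19, -0.981, 1.302], [0.0, 0.0, 0.0, 1.0]]
scene [[463.5, 0.0, 315.5], [0.0, 463.5, 233.9], [0.0, 0.0, 1.0]] [[-0.782, 0.441, -0.44, 1.003], [0.623, 0.568, -0.538, 0.505], [0.013, -0.695, -0.719, 0.818], [0.0, 0.0, 0.0, 1.0]]
```

View pics/top0.png

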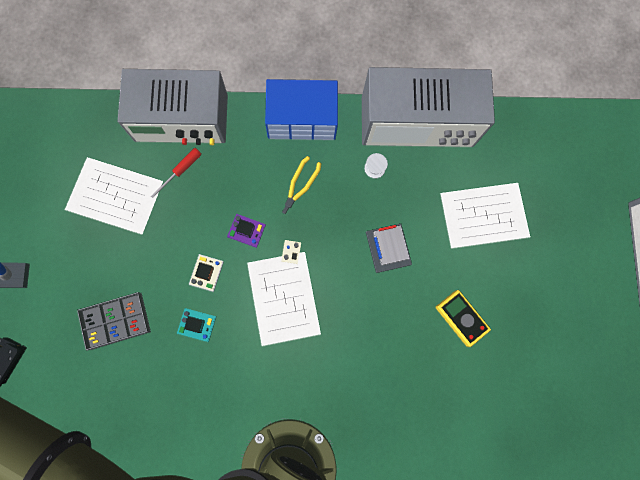

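View pics/scene0.png

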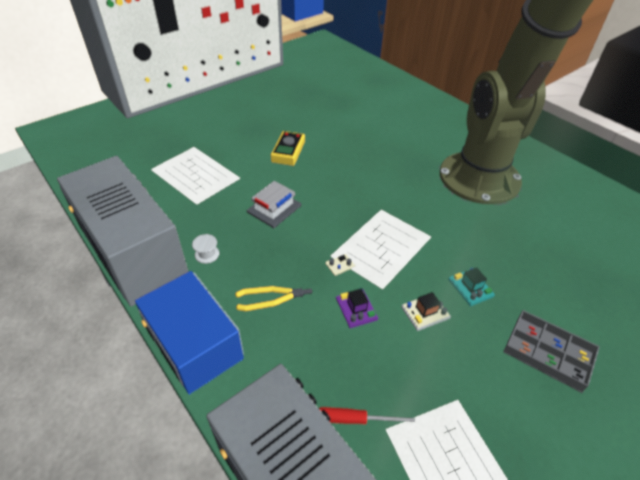

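Top view: the cream module is at (206,272). Its look-alikes are purple (246,230) and turquoise (197,324), and the smaller cream spare board is at (291,250). The one meant is (206,272): cream board with a copper-black block. The pedestal is at (389,246), with the red stop at (386,228) and the blue stop at (376,248).

```bash
python3 - <<'E'
from h import *
z=np.load("top0.npz");im,d,K,T=z["im"],z["d"],z["K"],z["T"]
hsv=cv2.cvtColor(im,cv2.COLOR_RGB2HSV)
def blob(m,box):
    k=np.zeros(m.shape,np.uint8);a,b,c,e=box;k[c:e,a:b]=m[c:e,a:b];return k
def rect(k,h,name):
    v,u=np.nonzero(k);P=ray(K,T,np.c_[u,v],h)[:,:2]
    (c,s,a)=cv2.minAreaRect((P*1000).astype(np.float32))
    B=cv2.boxPoints((c,s,a));e1=B[1]-B[0];e2=B[2]-B[1];e=e1 if np.linalg.norm(e1)>np.linalg.norm(e2) else e2
    print(name,"c",np.round(c,1),"size",np.round(s,1),"long-dir deg",round(np.degrees(np.arctan2(e[1],e[0]))%180,1),"mean",P.mean(0).round(4),"n",len(P))
green=(abs(hsv[...,0].astype(int)-78)<18)&(hsv[...,1]>90)
rect(blob(~green&True,(185,228,248,296)),.010,"module")
C=cloud(d,K,T)
top=(abs(C[...,2]-.05)<.012);rect(blob(top,(355,425,210,285)),.05,"pedtop")
H,S,V=[hsv[...,i] for i in range(3)]
rect(blob(((H<8)|(H>172))&(S>130),(355,425,210,285)),.057,"red")
rect(blob((abs(H.astype(int)-112)<12)&(S>130),(355,425,210,285)),.057,"blue")
m=blob((abs(C[...,2]-.046)<.01),(185,228,248,296));rect(m,.046,"block")
a=cv2.resize(im[240:305,175:240],(400,400),interpolation=cv2.INTER_CUBIC);b=cv2.resize(im[210:280,355:425],(400,400),interpolation=cv2.INTER_CUBIC)
save("crop0.png",np.hstack([a,b]))
E
```

```text
module c [460.3 213.4] size [66.4 82.1] long-dir deg 164.0 mean [0.4609 0.2133] n 849
pedtop c [ 530.6 -244.2] size [91.  73.3] long-dir deg 13.4 mean [ 0.5295 -0.2446] n 1043
red c [ 570.6 -235.5] size [ 6.  45.4] long-dir deg 103.3 mean [ 0.5706 -0.2352] n 46
blue c [ 520.4 -210.8] size [52.8  7.2] long-dir deg 13.1 mean [ 0.5205 -0.2108] n 68
block c [460.7 211.7] size [34.  36.5] long-dir deg 164.5 mean [0.461  0.2123] n 209
```

View pics/crop0.png

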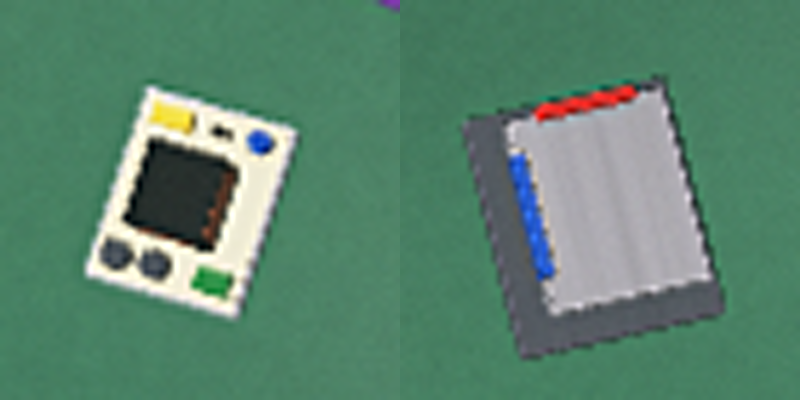

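Confirmed: left crop shows the cream board with black/copper block; right crop shows the pedestal with the red rear stop and blue side stop. Sizes (82x66, 45x6, 53x7 mm) match. I'll move above the module and turn to its yaw.

```bash
python3 -m jog '[[[1,-0.8,-0.64,0,0],[1,-0.8,-0.64,0,0],[1,-0.8,-0.64,0,0],[1,-0.8,-0.64,0,0],[1,-0.8,-0.64,0,0],[1,-0.8,-0.64,0,0],[1,-0.8,-0.64,0,0],[1,-0.8,-0.64,0,0],[1,-0.8,-0.64,0,0],[1,-0.8,-0.64,0,0]]]' && python3 -m jog '[[[1,0,0,0,-1],[1,0,0,0,-1],[1,0,0,0,0],[1,0,0,0,0]]]'
python3 - <<'E'
from h import *
im,d,K,T=grab("wrist");save("w1.png",im);np.savez("w1.npz",im=im,d=d,K=K,T=T);s=get_state()
M=R.from_rotvec(s["tool_rot"]).as_matrix();print(s["position"],np.degrees(np.arctan2(M[1,0],M[0,0])),M[:,2],s["joint_positions"])
E
```

```text
time: 1.35
position: [0.4612, 0.2111, 0.2223]
tool_rot: [-0.711, -3.06, 0.0]
ft_force: [0.6, 0.3, 1.3]
grip_width: 0.997
time: 1.85
position: [0.4608, 0.2125, 0.2224]
tool_rot: [-0.444, -3.11, 0.0]
ft_force: [-0.9, -1.0, -0.2]
grip_width: 1.0
[0.46087197 0.21257737 0.22243601] 163.78185698510643 [-1.26217010e-04 -9.04203431e-05 -9.99999988e-01] [-0.68630071  0.01408748  0.20436565  1.80542487 -0.00292703  1.3225282
  0.80650125]
```

View pics/w1.png

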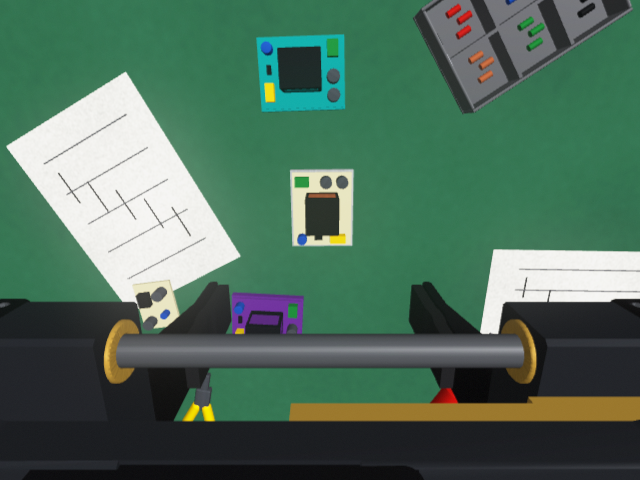

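Wrist view: module at (322,208), nearly square with the jaws; turquoise one at (300,73), purple at (267,315), both well clear. I'll refine the module's pose from this view.

```bash
python3 - <<'E'
from h import *
z=np.load("w1.npz");im,d,K,T=z["im"],z["d"],z["K"],z["T"]
hsv=cv2.cvtColor(im,cv2.COLOR_RGB2HSV)
k=~((abs(hsv[...,0].astype(int)-78)<18)&(hsv[...,1]>90))
m=np.zeros((480,640),bool);m[155:258,280:365]=k[155:258,280:365]
v,u=np.nonzero(m);P=ray(K,T,np.c_[u,v],.010)[:,:2]*1000
print(cv2.minAreaRect(P.astype(np.float32)))
s=get_state();M=R.from_rotvec(s["tool_rot"]).as_matrix()
C=cloud(d,K,T);b=m&(abs(C[...,2]-.046)<.005);q=C[b];print("block",q.mean(0),b.sum(),(q-s["position"])@M[:,0:2].mean(0) if 0 else ((q.max(0)+q.min(0))/2))
v,u=np.nonzero(b);print(cv2.minAreaRect((ray(K,T,np.c_[u,v],.046)[:,:2]*1000).astype(np.float32)))
E
```

```text
((459.71173095703125, 214.39093017578125), (64.85457611083984, 81.62882232666016), 75.01875305175781)
block [0.45970138 0.21411768 0.04636434] 1286 [0.4602768  0.21385009 0.04511347]
((459.9477844238281, 214.05880737304688), (31.447999954223633, 35.634159088134766), 73.7338638305664)
```

```bash
python3 -m jog '[[[1,0.04,0.03,0.7,-0.14],[1,0,0,0.8,0],[1,0,0,0.8,0],[1,0,0,0.8,0],[1,0,0,0.8,0],[1,0,0,0.6,0],[1,0,0,0.4,0],[1,0,0,0.26,0],[1,0,0,0,0],[1,0,0,0,0]]]' 20 && python3 -m jog '[[[0.3,0,0,0,0],[0.2,0,0,0,0],[0.2,0,0,0,0],[0.2,0,0,0,0],[0.2,0,0,0,0],[0.2,0,0,0,0]]]' 20
```

```text
time: 3.15
position: [0.4605, 0.2144, 0.017]
tool_rot: [0.423, 3.112, 0.002]
ft_force: [0.1, 0.4, 0.5]
grip_width: 0.999
time: 3.9
position: [0.4598, 0.2141, 0.0161]
tool_rot: [-0.423, -3.113, 0.0]
ft_force: [0.0, -0.2, 0.5]
grip_width: 0.403
```

```bash
python3 -m jog '[[[0,0,0,0,0],[0,0,0,0,0],[0,0,0,0,0],[0,0,0,0,0]]]' 20; python3 -m jog '[[[0,0,0,-0.1,0],[0,0,0,-0.3,0],[0,0,0,-0.6,0],[0,0,0,-0.8,0],[0,0,0,-0.8,0],[0,0,0,-0.7,0],[0,0,0,-0.4,0],[0,0,0,0,0],[0,0,0,0,0]]]'
```

```text
time: 4.4
position: [0.4598, 0.2142, 0.0162]
tool_rot: [0.423, 3.113, 0.0]
ft_force: [0.8, 1.0, -0.9]
grip_width: 0.36
time: 5.52
position: [0.459, 0.2136, 0.163]
tool_rot: [-0.423, -3.111, 0.002]
ft_force: [-0.1, -0.5, -3.1]
grip_width: 0.367
```

```bash
python3 -m jog '[[[0,-0.15,-0.35,0,0],[0,-0.25,-0.59,0,0],[0,-0.34,-0.8,0,0],[0,-0.34,-0.8,0,0],[0,-0.34,-0.8,0,0],[0,-0.34,-0.8,0,0],[0,-0.34,-0.8,0,0],[0,-0.34,-0.8,0,0],[0,-0.34,-0.8,0,0],[0,-0.34,-0.8,0,0]]]' && python3 -m jog '[[[0,-0.34,-0.8,0,0],[0,-0.34,-0.8,0,0],[0,-0.34,-0.8,0,0],[0,-0.25,-0.59,0,0],[0,-0.22,-0.55,0,0],[0,0,0,0,-0.5],[0,0,0,0,-0.9],[0,0,0,0,-0.9],[0,0,0,0,-0.9],[0,0,0,0,-0.9]]]' && python3 -m jog '[[[0,0,0,0,-0.9],[0,0,0,0,-0.76],[0,0,0,0,0],[0,0,0,0,0]]]'
python3 - <<'E'
from h import *
s=get_state();M=R.from_rotvec(s["tool_rot"]).as_matrix();print(s["position"],np.degrees(np.arctan2(M[1,0],M[0,0])),s["joint_positions"])
im,d,K,T=grab("scene");np.savez("s2.npz",im=im,d=d,K=K,T=T)
w,dw,Kw,Tw=grab("wrist");np.savez("w2.npz",im=w,d=dw,K=Kw,T=Tw)
save("s2.png",np.hstack([cv2.resize(im[130:250,200:340],(466,400),interpolation=cv2.INTER_CUBIC),cv2.resize(w[100:460,170:470],(333,400))]))
E
```

```text
time: 6.78
position: [0.5007, -0.1045, 0.1634]
tool_rot: [-0.424, -3.111, 0.001]
ft_force: [0.1, 0.9, -3.6]
grip_width: 0.368
time: 8.02
position: [0.52, -0.2555, 0.1632]
tool_rot: [0.14, -3.136, -0.0]
ft_force: [-0.8, -0.6, -3.2]
grip_width: 0.366
time: 8.52
position: [0.5208, -0.255, 0.1637]
tool_rot: [0.362, -3.12, -0.0]
ft_force: [-0.1, 0.0, -2.8]
grip_width: 0.367
[ 0.52076723 -0.25502233  0.16369804] -166.77189407957408 [-0.09228806  0.22882999  0.57873458  1.72708798 -0.13184898  1.22558757
  2.32104128]
```

View pics/s2.png

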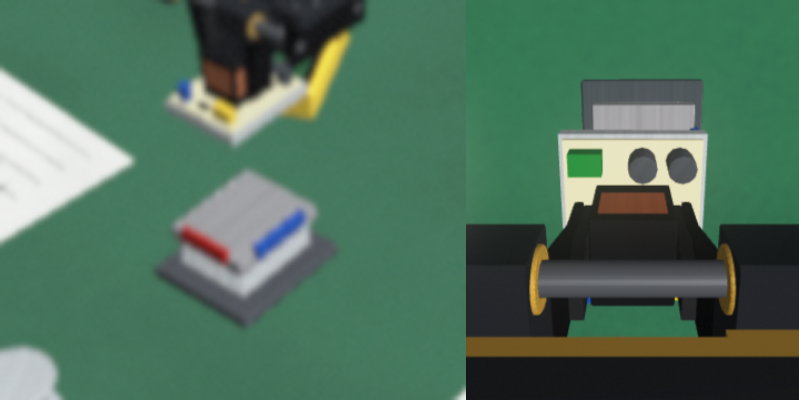

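Left: the module is held level over the pedestal, both stops visible. Right (wrist): the module's edge (v≈217) is nearly parallel to the base edge (v≈172). I'll quantify the relative yaw before setting down.

```bash
python3 - <<'E'
from h import *
z=np.load("w2.npz");im,d,K,T=z["im"],z["d"],z["K"],z["T"]
g=cv2.GaussianBlur(cv2.cvtColor(im,cv2.COLOR_RGB2GRAY),(3,3),0).astype(float)
def edge(u0,u1,v0,v1,h,name):
    pts=[]
    for u in range(u0,u1):
        gr=abs(np.diff(g[v0:v1,u]));i=int(gr.argmax())
        if 0<i<len(gr)-1:
            a,b,c=gr[i-1:i+2];i+=.5*(a-c)/(a-2*b+c)
        pts.append((u,v0+i+.5))
    P=ray(K,T,pts,h)[:,:2]
    f=cv2.fitLine((P*1000).astype(np.float32),cv2.DIST_HUBER,0,.01,.01).ravel()
    print(name,"yaw",round(np.degrees(np.arctan2(f[1],f[0]))%180-90,2),"pt",P.mean(0).round(4), "x'",(P.mean(0)@[np.cos(np.radians(13.2)),np.sin(np.radians(13.2))]).round(4))
edge(280,378,165,180,.010,"base -x edge")
edge(288,368,187,202,.050,"plate -x edge")
edge(262,380,212,219,.1477,"module underside edge?")
edge(262,380,218,226,.1577,"module top edge?")
print(g[160:228,330].astype(int))
x=np.array([.5208,-.2550])@[np.cos(np.radians(13.2)),np.sin(np.radians(13.2))];print("tool x'",x)
E
```

```text
base -x edge yaw 13.47 pt [ 0.4736 -0.2585] x' 0.402
plate -x edge yaw 13.19 pt [ 0.4867 -0.257 ] x' 0.4152
module underside edge? yaw 13.01 pt [ 0.4822 -0.2636] x' 0.4092
module top edge? yaw 13.23 pt [ 0.4817 -0.2638] x' 0.4087
[ 98  98  98  98  98  99  99  99 100  98  91  78  73  79  84  85  86  86
  86  86  86  86  86  86  86  86  87  87  87  87  89  95  99 106 129 154
 164 165 165 165 165 165 165 165 165 165 165 165 165 165 165 165 165 165
 165 163 153 136 125 129 154 183 197 195 184 184 204 222]
tool x' 0.44881042073812477
```

```bash
python3 -m jog '[[[0,0,0,0.3,0],[0,0,0,0.5,0],[0,0,0,0.6,0],[0,0,0,0.5,0],[0,0,0,0.27,0],[0,0,0,0.12,0],[0,0,0,0,0],[0,0,0,0,0]]]' && python3 -m jog '[[[0,0,0,0.03,0],[0,0,0,0.03,0],[0,0,0,0.03,0],[0,0,0,0,0],[0,0,0,0,0]]]'
```

```text
time: 9.62
position: [0.5221, -0.2549, 0.0734]
tool_rot: [-0.364, 3.119, -0.001]
ft_force: [0.9, -0.2, -3.5]
grip_width: 0.367
time: 10.25
position: [0.5215, -0.2546, 0.069]
tool_rot: [-0.365, 3.12, 0.0]
ft_force: [0.1, 0.4, -3.6]
grip_width: 0.368
```

```bash
python3 -m jog '[[[0,0,0,0.02,0],[0,0,0,0.02,0],[0,0,0,0,0],[0,0,0,0,0]]]'; for i in 1 2; do python3 -m jog '[[[0,0,0,0.02,0],[0,0,0,0,0]]]'; done
```

```text
time: 10.75
position: [0.5214, -0.2545, 0.0673]
tool_rot: [-0.365, 3.12, 0.0]
ft_force: [-0.6, 0.1, -3.0]
grip_width: 0.364
time: 11.0
position: [0.5214, -0.2545, 0.0665]
tool_rot: [0.365, -3.12, -0.0]
ft_force: [0.1, 0.9, -5.0]
grip_width: 0.366
time: 11.25
position: [0.5215, -0.2546, 0.0662]
tool_rot: [-0.364, 3.12, 0.0]
ft_force: [-1.6, 0.9, 1.5]
grip_width: 0.368
```

```bash
python3 -m jog '[[[0.6,0,0,0,0],[0.6,0,0,0,0],[0.6,0,0,0,0],[0.6,0,0,0,0]]]'; python3 -m jog '[[[0.2,0,0,-0.02,0],[0.2,0,0,0,0],[0.2,0,0,0,0],[0,0,0,0,0],[0,0,0,0,0],[0,0,0,0,0],[0,0,0,0,0]]]' 15
python3 - <<'E'
from h import *
im,d,K,T=grab("top");np.savez("t3.npz",im=im,d=d,K=K,T=T);s,_,_,_=grab("scene")
save("t3.png",np.hstack([cv2.resize(s[150:230,240:310],(350,400),interpolation=cv2.INTER_CUBIC),cv2.resize(im[200:290,345:435],(400,400),interpolation=cv2.INTER_CUBIC)]))
s=get_state();print(s["ft_force"],s["torque"],s["position"],s["grip_width"])
E
```

```text
time: 11.75
position: [0.5215, -0.2546, 0.0658]
tool_rot: [-0.365, 3.12, -0.0]
ft_force: [1.0, 0.9, 0.1]
grip_width: 0.59
time: 12.62
position: [0.5215, -0.2546, 0.0666]
tool_rot: [-0.365, 3.12, 0.0]
ft_force: [0.4, -1.0, 0.0]
grip_width: 0.365
[ 0.1881135  -0.1702072   0.36048958] [0.11090283 0.0146234  0.00532862] [ 0.5214781  -0.25457705  0.06659041] 0.36561131219332066
```

View pics/t3.png

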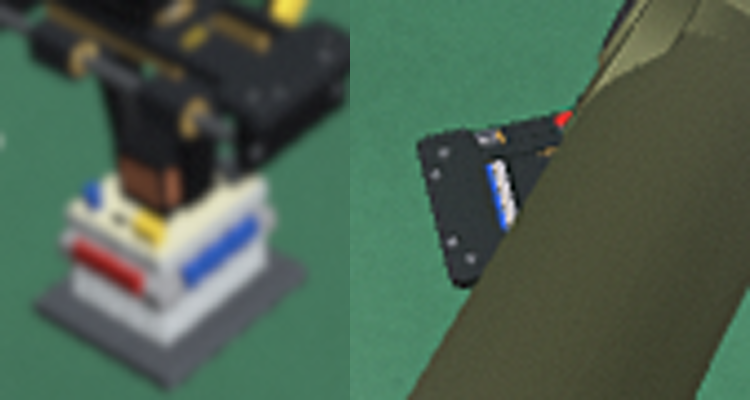

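Left: the module rests on the plate, with gaps to both the red and blue stops; the top view is hidden by the arm. Now slide towards the rear stop (−tool x).

```bash
cat > st.py <<'E'
from h import *
s=get_state();a=np.radians(13.2);c,n=np.cos(a),np.sin(a);A=np.array([[c,n],[-n,c]])
M=R.from_rotvec(s["tool_rot"]).as_matrix()
print("F ped x,y,z",(A@s["ft_force"][:2]).round(2),round(s["ft_force"][2],2),"Tz",round(s["torque"][2],3),"pos rel ped mm",((A@s["position"][:2]-[.4582,-.3598])*1000).round(2),"yaw",round(np.degrees(np.arctan2(-M[1,0],-M[0,0])),2))
E
python3 st.py; python3 -m jog '[[[0,-0.02,0,0,0],[0,-0.02,0,0,0],[0,-0.02,0,0,0],[0,-0.02,0,0,0],[0,-0.02,0,0,0],[0,-0.02,0,0,0]]]'>/dev/null; python3 st.py;  python3 -m jog '[[[0,-0.02,0,0,0],[0,-0.02,0,0,0]]]'>/dev/null; python3 st.py
```

```text
F ped x,y,z [ 0.14 -0.21] 0.36 Tz 0.005 pos rel ped mm [-8.63 -7.13] yaw 13.33
F ped x,y,z [-4.71  0.25] 3.5 Tz 0.014 pos rel ped mm [-3.92 -7.34] yaw 13.32
F ped x,y,z [-4.27 -0.96] 3.41 Tz 0.04 pos rel ped mm [-2.26 -7.17] yaw 13.33
```

```bash
python3 -m jog '[[[0,-0.01,0,-0.004,0],[0,-0.01,0,0,0]]]'>/dev/null; python3 st.py; for i in 1 2 3; do python3 -m jog '[[[0,-0.01,0,0,0]]]'>/dev/null; python3 st.py; done
```

```text
F ped x,y,z [-3.87 -0.81] 1.92 Tz 0.039 pos rel ped mm [-1.21 -6.96] yaw 13.34
F ped x,y,z [-2.53  0.53] 1.55 Tz 0.004 pos rel ped mm [-0.89 -6.92] yaw 13.34
F ped x,y,z [-1.95 -0.43] 0.65 Tz -0.038 pos rel ped mm [-0.47 -6.83] yaw 13.34
F ped x,y,z [-4.45  0.1 ] 0.74 Tz -0.045 pos rel ped mm [-0.39 -6.82] yaw 13.34
```

```bash
for i in 1 2; do python3 -m jog '[[[0,-0.005,0,0,0],[0,0,0,0,0]]]'>/dev/null; python3 st.py; done
```

```text
F ped x,y,z [-4.31  0.66] 1.88 Tz -0.039 pos rel ped mm [-0.38 -6.82] yaw 13.33
F ped x,y,z [-5.32  0.92] 2.08 Tz 0.016 pos rel ped mm [-0.41 -6.85] yaw 13.32
```

Position has stalled at −0.4 mm while the force rises, so the module is touching the rear stop. I'll firm it up a little.

```bash
for i in 1 2 3; do python3 -m jog '[[[0,-0.01,0,0,0],[0,0,0,0,0]]]'>/dev/null; python3 st.py; done
```

```text
F ped x,y,z [-6.83  1.19] 3.12 Tz 0.047 pos rel ped mm [-0.39 -6.85] yaw 13.32
F ped x,y,z [-7.32  1.23] 4.07 Tz 0.093 pos rel ped mm [-0.33 -6.84] yaw 13.31
F ped x,y,z [-8.23  1.68] 4.61 Tz 0.034 pos rel ped mm [-0.32 -6.86] yaw 13.3
```

```bash
python3 -m jog '[[[0,0.01,0,-0.006,0],[0,0,0,0,0]]]'>/dev/null; python3 st.py; python3 -m jog '[[[0,0,0.01,0,0],[0,0,0.02,0,0],[0,0,0.02,0,0]]]'>/dev/null; python3 st.py; python3 -m jog '[[[0,0,0.02,0,0],[0,0,0.02,0,0]]]'>/dev/null; python3 st.py
```

```text
F ped x,y,z [-5.99  0.45] 2.44 Tz 0.089 pos rel ped mm [-0.32 -6.86] yaw 13.31
F ped x,y,z [-5.39 -3.27] -1.29 Tz -0.05 pos rel ped mm [-0.34 -6.69] yaw 13.26
F ped x,y,z [-5.54 -3.64] -0.89 Tz -0.022 pos rel ped mm [-0.37 -5.74] yaw 13.23
```

```bash
python3 -m jog '[[[0,0,0.02,0.001,0],[0,0,0.02,0,0],[0,0,0.02,0,0]]]'>/dev/null; python3 st.py; python3 -m jog '[[[0,0,0.02,0,0],[0,0,0.01,0,0]]]'>/dev/null; python3 st.py;  for i in 1 2 3; do python3 -m jog '[[[0,0,0.01,0,0]]]'>/dev/null; python3 st.py; done
```

```text
F ped x,y,z [-4.87 -4.  ] -1.69 Tz -0.061 pos rel ped mm [-0.38 -3.45] yaw 13.22
F ped x,y,z [-5.09 -5.4 ] -0.4 Tz -0.061 pos rel ped mm [-0.35 -2.19] yaw 13.23
F ped x,y,z [-4.51 -3.9 ] -1.77 Tz -0.089 pos rel ped mm [-0.34 -1.83] yaw 13.22
F ped x,y,z [-5.41 -4.03] -1.64 Tz -0.047 pos rel ped mm [-0.35 -1.43] yaw 13.22
F ped x,y,z [-4.19 -4.7 ] -0.2 Tz -0.091 pos rel ped mm [-0.35 -1.02] yaw 13.22
```

```bash
for i in 1 2 3 4 5; do python3 -m jog '[[[0,0,0.008,0,0]]]'>/dev/null; python3 st.py; done
```

```text
F ped x,y,z [-4.84 -3.92] -1.56 Tz -0.133 pos rel ped mm [-0.38 -0.71] yaw 13.22
F ped x,y,z [-4.89 -4.95] -0.6 Tz -0.094 pos rel ped mm [-0.35 -0.41] yaw 13.22
F ped x,y,z [-5.3 -3.8] -0.7 Tz -0.022 pos rel ped mm [-0.35 -0.06] yaw 13.22
F ped x,y,z [-5.   -4.67] -1.25 Tz -0.015 pos rel ped mm [-0.36  0.15] yaw 13.22
F ped x,y,z [-3.68 -4.79] -1.75 Tz -0.089 pos rel ped mm [-0.36  0.16] yaw 13.22
```

Stalled at y≈+0.16 mm, so it is touching the side stop. Firming up gently.

```bash
for i in 1 2 3 4; do python3 -m jog '[[[0,0,0.01,0,0],[0,0,0,0,0]]]'>/dev/null; python3 st.py; done
```

```text
F ped x,y,z [-4.92 -4.95] -2.29 Tz -0.037 pos rel ped mm [-0.32  0.22] yaw 13.22
F ped x,y,z [-4.32 -6.39] -2.35 Tz -0.007 pos rel ped mm [-0.35  0.23] yaw 13.21
F ped x,y,z [-4.1  -7.34] -2.87 Tz -0.022 pos rel ped mm [-0.33  0.29] yaw 13.21
F ped x,y,z [-3.94 -7.59] -2.47 Tz -0.019 pos rel ped mm [-0.31  0.29] yaw 13.2
```

```bash
python3 -m jog '[[[0,0,0,0.006,0],[0,0,0,0,0]]]'>/dev/null; python3 st.py; python3 -m jog '[[[0,-0.008,0.01,0,0],[0,0,0,0,0],[0,0,0,0,0]]]'>/dev/null; python3 st.py
```

```text
F ped x,y,z [-4.86 -7.61] -2.27 Tz 0.08 pos rel ped mm [-0.34  0.26] yaw 13.2
F ped x,y,z [-4.78 -8.1 ] -1.47 Tz 0.007 pos rel ped mm [-0.3  0.3] yaw 13.19
```

```bash
python3 -m jog '[[[0,0.005,-0.015,0,0],[0,0,-0.01,0.004,0],[0,0,0,0,0]]]'>/dev/null; python3 st.py; python3 -m jog '[[[0.5,0,0,0,0],[0.6,0,0,0,0],[0.6,0,0,0,0],[0.6,0,0,0,0],[0.6,0,0,0,0]]]'; python3 st.py
```

```text
F ped x,y,z [-5.92 -6.59] -0.51 Tz 0.033 pos rel ped mm [-0.33  0.25] yaw 13.21
time: 20.72
position: [0.5286, -0.2413, 0.0665]
tool_rot: [-0.365, 3.12, 0.0]
ft_force: [-0.7, 0.5, 0.6]
grip_width: 0.597
F ped x,y,z [-0.6   0.69] 0.58 Tz -0.019 pos rel ped mm [1.34 4.19] yaw 13.35
```

```bash
python3 -m jog '[[[0.9,0.03,-0.1,0,0],[0.9,0,0,0,0],[0.9,0,0,-0.2,0],[0.9,0,0,-0.6,0],[0.9,0,0,-0.8,0],[0.9,0,0,-0.8,0],[0.9,0,0,-0.8,0],[0.9,0,0,-0.5,0]]]'; python3 -m jog '[[[0.9,0.8,0,0,0],[0.9,0.8,0,0,0],[0.9,0,0,0,0],[0.9,0,0,0,0]]]'
python3 - <<'E'
from h import *
im,d,K,T=grab("wrist");np.savez("w4.npz",im=im,d=d,K=K,T=T);s,_,_,_=grab("scene")
save("f4.png",np.hstack([cv2.resize(s[150:230,240:310],(350,400),interpolation=cv2.INTER_CUBIC),cv2.resize(im[:,100:540],(440,480))[:400]]))
E
```

```text
time: 21.72
position: [0.5287, -0.2462, 0.217]
tool_rot: [-0.364, 3.118, -0.001]
ft_force: [0.0, 0.4, -0.2]
grip_width: 0.902
time: 22.22
position: [0.4667, -0.2602, 0.2151]
tool_rot: [-0.365, 3.119, 0.0]
ft_force: [-0.2, 1.0, 0.2]
grip_width: 0.9
```

View pics/f4.png

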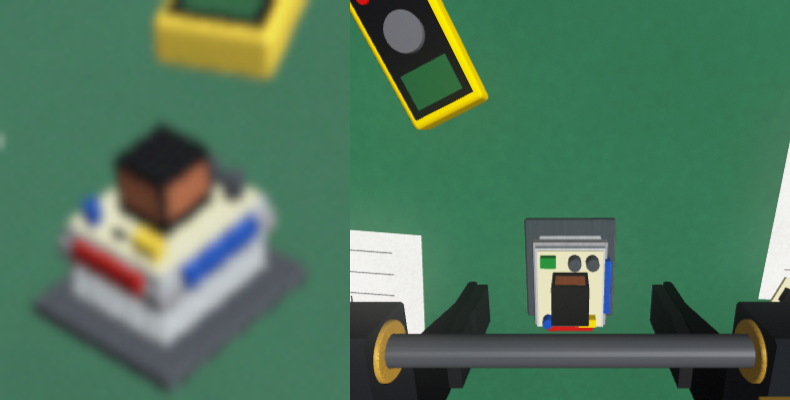

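Scene crop: module against the red and blue stops. Wrist: module at about (570,285), blue stop touching its right side, red below. One enlarged crop to check for gaps.

```bash
python3 - <<'E'
from h import *
z=np.load("w4.npz");im,d,K,T=z["im"],z["d"],z["K"],z["T"]
save("f5.png",cv2.resize(im[210:340,265:375],(508,600),interpolation=cv2.INTER_CUBIC))
hsv=cv2.cvtColor(im,cv2.COLOR_RGB2HSV);H,S,V=[hsv[...,i].astype(int) for i in range(3)]
a=np.radians(13.2);c,n=np.cos(a),np.sin(a);A=np.array([[c,n],[-n,c]])
def rel(m,h,name):
    k=np.zeros(m.shape,bool);k[225:335,265:375]=m[225:335,265:375];v,u=np.nonzero(k)
    P=(ray(K,T,np.c_[u,v],h)[:,:2]@A.T-[.4582,-.3598])*1000
    r=cv2.minAreaRect(P.astype(np.float32));print(name,np.percentile(P,1,axis=0).round(1),np.percentile(P,99,axis=0).round(1),"ang",round(r[2],2))
rel((H>15)&(H<38)&(S>10)&(S<90)&(V>170),.060,"cream")
rel((abs(H-112)<12)&(S>130),.057,"blue(+resistor)")
rel(((H<8)|(H>172))&(S>150)&(V>120),.057,"red")
C=cloud(d,K,T);b=np.zeros((480,640),bool);b[225:335,265:375]=abs(C[225:335,265:375,2]-.096)<.006
q=(C[b][:,:2]@A.T-[.4582,-.3598])*1000;print("block",((q.max(0)+q.min(0))/2).round(1),C[b][:,2].mean())
E
```

```text
cream [-38.7 -30.1] [35.6 30. ] ang 0.05
blue(+resistor) [-29.  -25.9] [42.6 37.9] ang 45.82
red [ 40.6 -20.2] [45.1 21.2] ang 0.15
block [-0.1 -0.1] 0.09622738119433548
```

View pics/f5.png

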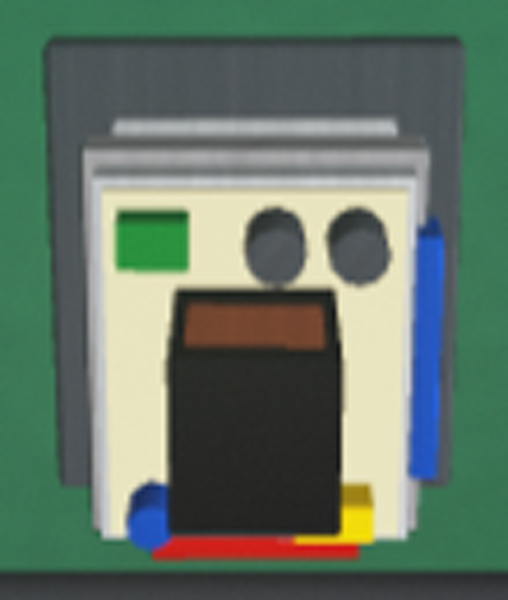

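Seated square against both stops: block centre is within about 0.1 mm of the pedestal centre, top at 96 mm as it must be, borders visible. The gripper is clear, so I'm handing it in.

```bash
python3 -c "
from bench import job;print(job.close_job())"
```

```text
the job is handed in; nothing more can be done
None
```

The power module is on the pedestal, bearing against the red rear stop and then the blue side stop. I released it and handed the job in at about 22 s of robot time.

- **Set-down:** I gripped the module across y and set it down about 9 mm short of the rear stop and 7 mm short of the side stop. I then let go and took a lighter grip for the sliding.
- **Sliding:** It slid to the rear stop and pressed there with about 8 N. Still held against that stop, it slid to the side stop and also pressed with about 8 N. These are total wrist forces, including roughly 3–4 N of drag on the plate.
- **Last checks:** The block centre measured within 0.1 mm of my estimate of the pedestal's centre, which carries up to 2 mm of calibration error. Yaw error was about 0.05°, and the block top was at 96 mm, as it must be. The gripper was clear of everything.
- **Not ideal:** When the jaws opened, the arm sprang about 4 mm sideways from the stored push. The jaws were clear of the block by then, and the last pictures show no sign that the module moved.
- **Not checked:** I did not re-measure the bystanders at the end. The arm passed well above or clear of them, and nothing in the forces suggested a contact.

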